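Fetch the parts tray from under the dust hood's sash

ROBOT

A 7-joint arm with a two-finger parallel gripper is mounted at the origin on the work surface; the furniture and walls round the work are solid. World frame = base frame: x ahead of the robot, y to its left, z up, the work surface at z = 0. Lengths are in m, angles in rad, forces in N, time in s.
With the tool pointing down it reaches from about 0.35 to 0.9 m from the base axis. Payload 19.9 kg.
Tool frame: the origin (TCP) lies at the very end of the fingers, on their centre line; the grasp point (between the pads) lies 19 mm behind it (ctrl.hold_point_z is the distance from the TCP to the grasp point, in m); z points along the fingers, y is the direction in which the jaws open and shut (so a half turn about z gives the same grasp; the last joint's range is limited). The gripper opens to 94 mm and grips with 3 to 60 N. Pads are 16 mm wide; open, the fingers measure 119 mm over their backs; the gripper's body (75 mm by 177 mm) begins 78 mm behind the grasp point.
Start: joints at [1.242, 0.417, -0.01, 1.614, 0.005, 1.111, -0.053], TCP at [0.177, -0.599, 0.205] pointing down, gripper open.
Joint ranges: [-2.81, 2.81], [-0.39, 2.02], [-1.27, 1.25], [0.06, 2.57], [-1.19, 4.33], [0.19, 2], [-2.82, 2.82]. Speed limits (rad/s): [1.89, 1.89, 2.39, 2.39, 3.01, 3.01, 3.01].

INTERFACE

Orientations are given as a rotation vector (axis times angle).
In Python, from bench import ctrl gives the robot as it stands.
- The arm moves only by the tool send_rows, never from a script. Its argument "steps" is a list of rows, each a list of 4 numbers: the shift along the world's x, y, z in m, then the turn about the world's z in rad. A call has 1 to 5 rows; each row is the pose to reach, as a shift and turn from the pose commanded when the call began; what a row does not reach only later rows make up. A row lasts 1/10 s, in which the tool goes at most 50 mm and 8.59 degrees, less where a joint would pass 70% of its speed; a pose out of reach is approached as far as the arm can. A call with a gripper value outside its range is refused whole. "grip" is the closure, from 0 (fully open) to 1 (shut), set as the call begins (left out, the last holds). The fingers move at their own pace and stop on an object; "force" is the grip in N (left out, the last holds). Time passes only in rows, so rows that repeat a pose let the fingers close. It gives the time, the measured TCP pose, the force and the opening at its end, in the units of the state.
- ctrl.observe(): the state, without advancing time (a new reading comes with each control period).
- ctrl.get_image(name): name is "side" or "top" or "wrist"; returns (picture, depth): 384x512x3 uint8, blue, green, red; 384x512 float32, m along the optical axis (not along the pixel's ray), 0 where there is no reading.
- ctrl.camera_info(name): a dict with "K" (3x3 intrinsics, pixels), "R" (3x3) and "t" (3): a world point X has camera coordinates R X + t. Camera axes: x right, y down, z forward; pixel columns grow to the right and rows downward; lengths in m; the calibration is good to about 2 mm. A picture is of the moment at which its call begins: read the wrist's pose just before it. camera_info takes no time and is no camera call; for the wrist camera it gives the pose at the moment of the call.
- ctrl.sign_off(): hands the job in, once; it reports no verdict.
The state is a dict: "t": time; "q": joint angles; "joint_velocities": joint speeds; "joint_torque": joint torques, N m; "tool_pos": TCP position; "tool_rot": TCP orientation; "ft_force": force on the tool from outside, world axes, zero at the start; "ft_torque": the same for the moment, N m; "grip_width": finger opening in m.
Only numpy, scipy, OpenCV 4.12 (cv2) and the standard library are available. Lean on these libraries where they do the work, as an engineer would, in place of code of your own. Each camera call takes 0.05 s, during which the arm holds its last target.

TASK

The parts tray is shut in the small dust hood on the bench. Push the hood's sloping sash up by its handle bar until it stays up by itself, slide the tray straight out, without lifting or tipping it, until it lies against the stop strip at the front edge of the wooden board, and then push the sash down again until the hood is shut. Leave the cork block and the roll of tape on the bench where they are.

Things in the scene. Friction and masses are not known exactly. Their poses are not given: they have to be found in the camera images.
- hood: Grey dust hood, 165 mm wide (y), 155 deep, 142 high, fixed. Origin: on the bench, on its centre line, below the lower edge of the shut sash. x points into the hood, y left, z up. Its open front slopes at 45 degrees from x = 0, z = 22 mm to x = 120, z = 142. Rails at y = +-77, 3 mm proud, go up that slope to x = 195, z = 217: to reach in, tilt the tool back from the slope. 153 mm free inside.
- board_front (a point): On top of the wooden board under the hood, right below the lower edge of the shut sash (16 mm gap there). Axes as the hood's. The fixed board, 6 mm thick, 165 wide, reaches 101 mm out in front of here. The stop strip, 8 mm wide, 6 high, lies on its front edge, inner face at x = -93 mm: the tray touches it with its centre at x = -58 mm. An open tool case's lid stands 110 mm high nearer the robot (x to 0.34 m).
- sash (a joint): How far the sash (clear pane in a metal frame, 165 mm long up the slope, 141 wide, 0.6 kg) is up its 45-degree slope, m: 0 = shut, 0.18 = upper stop. It moves along (0.707, 0, 0.707) of the hood. From below about 0.07 it falls shut by its weight; above about 0.10 friction in its guides holds it. Pushing it up or down takes under 7 N along the slope.
- sash_bar (a point): Centre of the sash's handle bar: round steel bar 14 mm thick, 100 mm long along the hood's y, standing 38 mm out from the sash, 60 mm up from its lower edge, a post at each end. With the sash shut it lies at x = 16, z = 91 mm of the hood; it moves with the sash. Push it from the front and below to raise the sash, press on its top to lower it.
- tray_centre (a point): Centre, half-way up, of the shallow open tin tray, 71 (its x, short, about the hood's x) x 131 (its y) x 16 mm, 0.12 kg, on the board just inside the sash. Walls and floor 2 mm thick. A cross wall 14 mm high at y = -20 mm divides it; shut fingers fit behind its front wall (x = -35) in the larger part, y = -19 to +63. The small flat parts drawn in it are fixed and do not resist.
- cork_centre (a point): Centre of the cork sanding block, 50 x 90 x 28 mm, lying on the bench in front of the vice. Leave it.
- tape_centre (a point): Centre of the roll of tape, 68 mm across, 18 mm high, lying on the bench left of the board. Leave it.

How it is judged:
On the way, in this order (a step that is already met when the one before it is completed fails the run):
1. the sash is up at least 85 mm, where it stays by itself (value of joint sash above 0.085 m), for 0.5 s.
2. the whole tray is out of the hood at the stop strip, the sash still up (value of joint sash above 0.08 m and x of tray_centre in the frame of hood between -0.064 and -0.048 m), for 0.3 s.
At the end, for the whole second after the job is handed in: The sash is shut (within 6 mm), and the tray lies flat on the board wholly in front of the hood, against the stop strip or not over 10 mm from it: its centre 48 to 64 mm in front of the line below the shut sash and within 30 mm of the board's centre line (value of joint sash below 0.006 m and x of tray_centre in the frame of hood between -0.064 and -0.048 m and y of tray_centre in the frame of hood between -0.03 and 0.03 m and angle between tray_centre's own z axis and vertical below 0.06 rad and height (world z) of tray_centre between 0.011 and 0.018 m and not (velocity of joint sash above 0.01 m/s)); the robot touches nothing.
It fails at once if the tray is lifted more than about 25 mm off the board (height (world z) of tray_centre above 0.04 m).
It fails at once if the tray is tipped by more than about 23 degrees (angle between tray_centre's own z axis and vertical above 0.4 rad).
It fails at once if the cork block is moved more than 20 mm (distance of cork_centre from where it was at the start of the episode above 0.02 m).
It fails at once if the roll of tape is moved more than 20 mm (distance of tape_centre from where it was at the start of the episode above 0.02 m).
It also fails if it takes over 53 s, if anything falls off the work surface, if the arm or the gripper's body presses on something with over 40 N, if the wrist force passes 120 N, or if a joint passes its speed limit or range.

## Working session

There is one attempt and no reset: what is moved stays moved. The work goes in short steps, Python scripts to look and compute and a tool call to move; the robot and the scene stay as the last step left them, time stands still between calls to the robot, and variables do not carry over. Pictures are saved under pics/ and viewed, and the job is handed in when it is done.

Besides the shell and the picture viewer there is one more tool, called after "Emit:" as name([rows], argument=value, ...), one row to a line, values as JSON. send_rows: Moves the arm, as the interface text tells. Its arguments: {"type":"object","properties":{"steps":{"type":"array","items":{"type":"array","items":{"type":"number"}}},"grip":{"type":"number"},"force":{"type":"number"}},"required":["steps"]}

```bash
ls; mkdir -p pics; python3 - <<'E'
from bench import ctrl
import cv2,numpy as np
s=ctrl.observe();print({k:np.round(v,3) for k,v in s.items()})
for n in("side","top"):
    p,d=ctrl.get_image(n);cv2.imwrite(f'pics/{n}0.png',p);np.save(f'pics/{n}0.npy',d)
    c=ctrl.camera_info(n);print(n,{k:np.round(v,3).tolist() for k,v in c.items()})
E
```

```text
pics
{'t': np.float64(0.0), 'q': array([ 1.242,  0.418, -0.01 ,  1.614,  0.005,  1.111, -0.053]), 'joint_velocities': array([ 0.001, -0.001,  0.001,  0.001,  0.   , -0.001, -0.001]), 'joint_torque': array([ 1.0000e-03, -8.5124e+01,  6.4000e-01, -4.2598e+01, -4.9000e-02,
        1.9000e-02,  0.0000e+00]), 'tool_pos': array([ 0.177, -0.599,  0.205]), 'tool_rot': array([-3.108, -0.45 ,  0.   ]), 'ft_force': array([-0.318,  0.414,  0.413]), 'ft_torque': array([ 0.016, -0.012,  0.018]), 'grip_width': np.float64(0.094)}
side {'K': [[460.953, 0.0, 254.213], [0.0, 460.953, 183.407], [0.0, 0.0, 1.0]], 'R': [[-0.954, -0.3, 0.023], [-0.217, 0.63, -0.745], [0.209, -0.716, -0.666]], 't': [0.426, 0.254, 0.864]}
top {'K': [[476.78, 0.0, 260.723], [0.0, 476.78, 188.899], [0.0, 0.0, 1.0]], 'R': [[0.008, -1.0, 0.019], [-0.99, -0.011, -0.138], [0.138, -0.017, -0.99]], 't': [-0.131, 0.496, 1.06]}
```

View images.

View pics/side0.png

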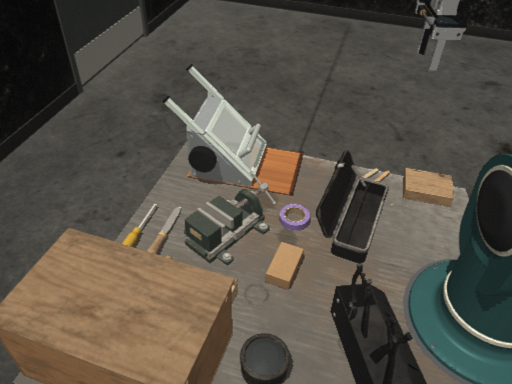

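View pics/top0.png

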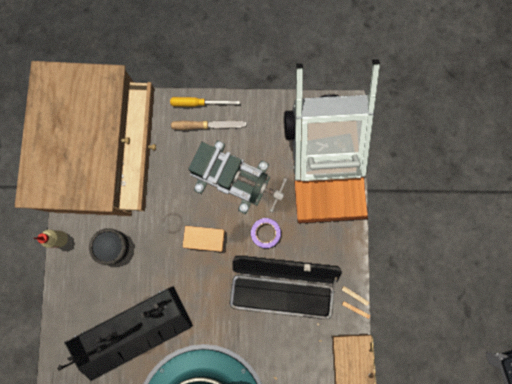

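```bash
cat > h.py <<'E'
import cv2,numpy as np
from bench import ctrl
def crop(src,x0,y0,x1,y1,f,out):
    p=cv2.imread(src)[y0:y1,x0:x1];p=cv2.resize(p,None,fx=f,fy=f,interpolation=cv2.INTER_CUBIC);cv2.imwrite(out,p)
def ray(n,u,v,z):
    c=ctrl.camera_info(n);K,R,t=[np.array(c[k]) for k in("K","R","t")]
    d=R.T@np.linalg.solve(K,[u,v,1]);o=-R.T@t
    return o+d*(z-o[2])/d[2]
def pt(n,D,u,v):
    c=ctrl.camera_info(n);K,R,t=[np.array(c[k]) for k in("K","R","t")]
    return R.T@(np.linalg.solve(K,[u,v,1])*D[int(round(v)),int(round(u))]-t)
def proj(n,X):
    c=ctrl.camera_info(n);K,R,t=[np.array(c[k]) for k in("K","R","t")]
    p=K@(R@np.asarray(X)+t);return p[:2]/p[2]
E
python3 -c "
from h import *
crop('pics/top0.png',280,50,400,230,3.3,'pics/top0c.png')
crop('pics/side0.png',155,55,355,225,4,'pics/side0c.png')"
```

```text
(no output)
```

View pics/top0c.png

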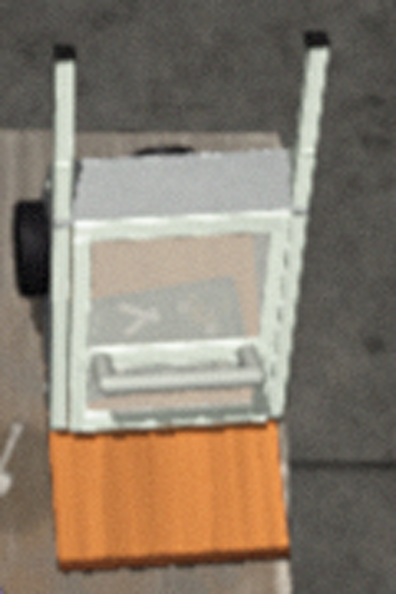

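View pics/side0c.png

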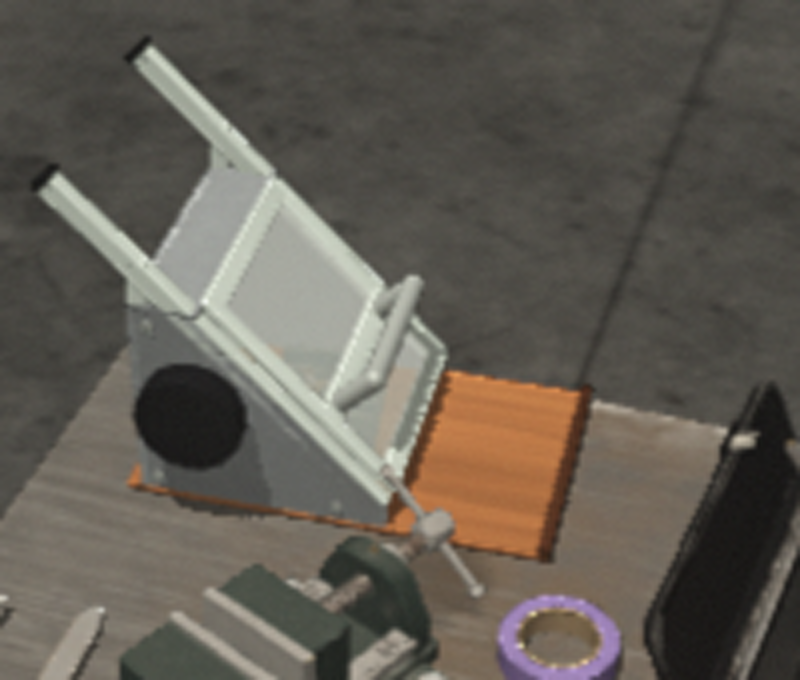

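```bash
python3 - <<'E'
from h import *
T=lambda x,y:(280+x/3.3,50+y/3.3)
S=lambda x,y:(155+x/4,55+y/4)
for nm,n,p,z in [('FL','top',T(60,560),.012),('FR','top',T(290,549),.012),('FR','side',S(590,388),.012),('FL','side',S(550,550),.012),
 ('HL','top',T(50,432),.022),('HR','top',T(283,425),.022),('HL','side',S(385,520),.006),
 ('tapeL','top',(266,233),.009),('cork','top',(203,239),.02),('lidtopL','top',(235,258),.11),('lidtopR','top',(340,268),.11)]:
    print(nm,n,np.round(ray(n,*p,z),4))
D=np.load('pics/top0.npy');E=np.load('pics/side0.npy')
for x in(130,160,180,200,230):
    print('bartop',[np.round(pt('top',D,*T(x,385-(x-100)*.065+dy)),4).tolist() for dy in(-5,0,5)])
for x,y in [(400,310),(385,345),(370,375)]:print('barside',np.round(pt('side',E,*S(x,y)),4))
# plane fit of strip / board
for x,y in [(100,500),(250,500),(100,450),(250,450)]:print('board',np.round(pt('top',D,*T(x,y)),4))
E
```

```text
FL top [ 0.4294 -0.2145  0.012 ]
FR top [ 0.4387 -0.3778  0.012 ]
FR side [ 0.4309 -0.3712  0.012 ]
FL side [ 0.4181 -0.2104  0.012 ]
HL top [ 0.5192 -0.2067  0.022 ]
HR top [ 0.526  -0.3724  0.022 ]
HL side [ 0.5207 -0.2102  0.006 ]
tapeL top [ 0.3979 -0.1397  0.009 ]
cork top [0.3824 0.005  0.02  ]
lidtopL top [ 0.3404 -0.0721  0.11  ]
lidtopR top [ 0.3214 -0.2926  0.11  ]
bartop [[0.5437, -0.2527, 0.0995], [0.5406, -0.2528, 0.0984], [0.5377, -0.2532, 0.0958]]
bartop [[0.5451, -0.2725, 0.1004], [0.5418, -0.2725, 0.0998], [0.5388, -0.2727, 0.0983]]
bartop [[0.546, -0.2857, 0.1008], [0.5436, -0.2865, 0.0959], [0.54, -0.2862, 0.0972]]
bartop [[0.5474, -0.2993, 0.0993], [0.5441, -0.2993, 0.0988], [0.5412, -0.2997, 0.0965]]
bartop [[0.5492, -0.3195, 0.0979], [0.545, -0.3186, 0.1021], [0.5435, -0.3206, 0.0922]]
barside [ 0.5424 -0.3025  0.0945]
barside [ 0.5389 -0.2611  0.0977]
barside [ 0.5384 -0.2308  0.0973]
board [ 0.4726 -0.2434  0.0087]
board [ 0.4737 -0.3506  0.0091]
board [ 0.5092 -0.2441  0.0049]
board [ 0.5101 -0.3519  0.0063]
```

```bash
python3 - <<'E'
from h import *
from scipy.optimize import least_squares
T=lambda x,y:(280+x/3.3,50+y/3.3)
S=lambda x,y:(155+x/4,55+y/4)
C=[('top',T(60,562),(-.101,.0825,.012)),('top',T(289,550),(-.101,-.0825,.012)),
('side',S(550,552),(-.101,.0825,.012)),('side',S(591,388),(-.101,-.0825,.012)),
('top',T(64,52),(.195,.077,.217)),('top',T(317,40),(.195,-.077,.217)),
('side',S(140,46),(.195,-.077,.217)),('side',S(46,177),(.195,.077,.217)),
('top',T(97,380),(.016,.05,.091)),('top',T(264,372),(.016,-.05,.091)),
('side',S(415,285),(.016,-.05,.091)),('side',S(343,398),(.016,.05,.091)),]
cam={n:ctrl.camera_info(n) for n in('top','side')}
def pr(n,X):
    c=cam[n];p=c['K']@(np.array(c['R'])@X+c['t']);return p[:2]/p[2]
def W(q,X):
    c,s=np.cos(q[2]),np.sin(q[2]);return np.array([q[0]+c*X[0]-s*X[1],q[1]+s*X[0]+c*X[1],X[2]])
f=lambda q:np.concatenate([pr(n,W(q,X))-np.array(p) for n,p,X in C])
r=least_squares(f,[.52,-.29,.06],loss='soft_l1');print(r.x);print(np.round(r.fun.reshape(-1,2),1))
for n in('top','side'):
    q=least_squares(lambda q:np.concatenate([pr(m,W(q,X))-np.array(p) for m,p,X in C if m==n]),r.x).x;print(n,q)
q=r.x
for X in[(.016,0,.091),(-.101,0,0),(.04,0,0)]:print(X,W(q,np.array(X)))
E
```

```text
[ 0.52983086 -0.28706236  0.0654287 ]
[[-1.3  1.8]
 [-0.4  1.5]
 [-2.2 -1.3]
 [-1.1 -1.3]
 [-0.2  0.5]
 [-0.   0.4]
 [-1.  -1.1]
 [-1.4 -1.7]
 [ 1.9  0.6]
 [-3.5  0.6]
 [-2.3 -0.5]
 [ 5.7 -5.3]]
top [ 0.53181206 -0.28857232  0.06997012]
side [ 0.52655345 -0.27969876  0.0544008 ]
(0.016, 0, 0.091) [ 0.54579662 -0.28601625  0.091     ]
(-0.101, 0, 0) [ 0.42904697 -0.29366595  0.        ]
(0.04, 0, 0) [ 0.56974527 -0.28444708  0.        ]
```

Emit:
send_rows([
  [0.032, 0.031, 0, -0.05],
  [0.064, 0.062, 0, -0.1],
  [0.096, 0.093, 0, -0.15],
  [0.128, 0.124, 0, -0.19],
  [0.16, 0.155, 0, -0.22],
], grip=1, force=20)

```text
t: 0.6
tool_pos: [0.3383, -0.4427, 0.2053]
tool_rot: [-3.14, -0.104, 0.0]
ft_force: [1.6, -0.5, 0.1]
grip_width: 0.0576
```

Emit:
send_rows([
  [0.032, 0.031, 0, 0],
  [0.064, 0.062, 0, 0],
  [0.096, 0.093, 0, 0],
  [0.128, 0.124, 0, 0],
  [0.16, 0.155, 0, 0],
])

```text
t: 1.1
tool_pos: [0.4983, -0.2878, 0.2053]
tool_rot: [-3.14, -0.106, 0.001]
ft_force: [0.3, -1.0, 1.0]
grip_width: 0.0177
```

```bash
python3 - <<'E'
from h import *
p,d=ctrl.get_image('wrist');cv2.imwrite('pics/w1.png',p);np.save('pics/w1.npy',d)
c=ctrl.camera_info('wrist');print({k:np.round(v,3).tolist() for k,v in c.items()})
q=(.530,-.287,.066)
def W(X):
    a,b=np.cos(q[2]),np.sin(q[2]);return np.array([q[0]+a*X[0]-b*X[1],q[1]+b*X[0]+a*X[1],X[2]])
for X in [(.016,0,.091),(-.101,.0825,.012),(-.101,-.0825,.012),(.195,.077,.217)]:print(X,proj('wrist',W(X)),W(X))
E
```

```text
{'K': [[315.092, 0.0, 252.541], [0.0, 315.092, 191.244], [0.0, 0.0, 1.0]], 'R': [[0.076, -0.997, -0.003], [-0.969, -0.075, 0.235], [-0.235, -0.015, -0.972]], 't': [-0.319, 0.442, 0.504]}
(0.016, 0, 0.091) [260.20704419 143.60865535] [ 0.54596516 -0.28594477  0.091     ]
(-0.101, 0.0825, 0.012) [191.78111223 231.21771339] [ 0.42377885 -0.21134078  0.012     ]
(-0.101, -0.0825, 0.012) [323.19129883 232.61038102] [ 0.43466095 -0.37598154  0.012     ]
(0.195, 0.077, 0.217) [  82.10716266 -278.92347323] [ 0.71949713 -0.19730699  0.217     ]
```

View pics/w1.png

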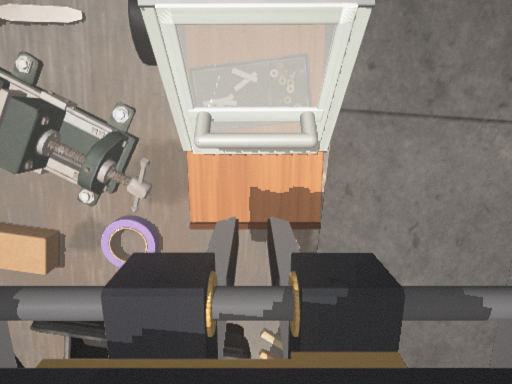

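```bash
python3 -c "
from h import *
crop('pics/w1.png',150,0,370,240,3.3*.75,'pics/w1c.png')"
```

```text
(no output)
```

View pics/w1c.png

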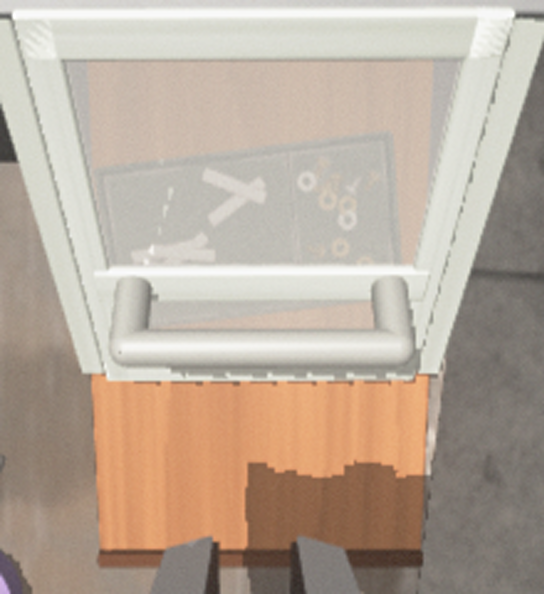

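```bash
python3 - <<'E'
from h import *
f=3.3*.75
C=lambda x,y:(150+x/f,y/f)
def H(P,q=(.530,-.287,.066)):
    a,b=np.cos(q[2]),np.sin(q[2]);d=P[:2]-np.array(q[:2]);return np.round([a*d[0]+b*d[1],-b*d[0]+a*d[1]],4)
for n,p,z in[('bar',(263,348),.091),('barL',(113,348),.091),('barR',(412,346),.091),('FL',(99,565),.012),('FR',(422,562),.012),('stripinner',(260,550),.012),('hoodL',(93,376),.006),('hoodR',(427,376),.006),
 ('trayFL',(97,168),.022),('trayFR',(388,133),.022),('near',(170,326),.022),('cross far',(291,148),.02),('cross near',(300,262),.01),('sashlow',(263,379),.022),('topL',(15,12),.142),('topR',(515,10),.142)]:
    P=ray('wrist',*C(*p),z);print(n,np.round(P,4),H(P))
E
```

```text
bar [ 0.5484 -0.2821  0.091 ] [0.0187 0.0037]
barL [ 0.5442 -0.2263  0.091 ] [0.0181 0.0596]
barR [ 0.5534 -0.3373  0.091 ] [ 0.02   -0.0518]
FL [ 0.4275 -0.209   0.012 ] [-0.0971  0.0846]
FR [ 0.4417 -0.3717  0.012 ] [-0.0937 -0.0787]
stripinner [ 0.4418 -0.2896  0.012 ] [-0.0882  0.0032]
hoodL [ 0.5221 -0.2021  0.006 ] [-0.0022  0.0852]
hoodR [ 0.5345 -0.3636  0.006 ] [-0.0006 -0.0767]
trayFL [ 0.6152 -0.2046  0.022 ] [0.0905 0.0766]
trayFR [ 0.6389 -0.3297  0.022 ] [ 0.1059 -0.0498]
near [ 0.5498 -0.2399  0.022 ] [0.0228 0.0457]
cross far [ 0.6301 -0.2885  0.02  ] [ 0.0998 -0.0081]
cross near [ 0.5828 -0.2972  0.01  ] [ 0.052  -0.0137]
sashlow [ 0.5288 -0.2842  0.022 ] [-0.001   0.0029]
topL [ 0.64   -0.2048  0.142 ] [0.1152 0.0748]
topR [ 0.651  -0.3442  0.142 ] [ 0.1169 -0.0651]
```

Emit:
send_rows([
  [0, 0.002, -0.035, 0],
  [0, 0.005, -0.07, 0],
  [0, 0.005, -0.105, 0],
  [0, 0.005, -0.137, 0],
  [0.01, 0.005, -0.137, 0],
])

```text
t: 1.65
tool_pos: [0.5046, -0.2834, 0.0647]
tool_rot: [-3.136, -0.105, 0.01]
ft_force: [0.2, 0.1, 0.4]
grip_width: 0.0006
```

Emit:
send_rows([
  [0.01, 0, 0, 0],
  [0.018, 0, 0, 0],
  [0.022, 0, 0, 0],
  [0.026, 0, 0, 0],
])

```text
t: 2.05
tool_pos: [0.5303, -0.2856, 0.0698]
tool_rot: [3.14, 0.104, -0.01]
ft_force: [-35.4, -1.2, 27.1]
grip_width: 0.0005
```

Emit:
send_rows([
  [0.002, 0, 0.006, 0],
  [0.007, 0, 0.012, 0],
  [0.013, 0.001, 0.018, 0],
  [0.02, 0.001, 0.025, 0],
])

```text
t: 2.45
tool_pos: [0.5532, -0.2838, 0.0948]
tool_rot: [3.139, 0.106, -0.002]
ft_force: [-8.1, 0.3, -1.2]
grip_width: 0.0011
```

Emit:
send_rows([
  [0.01, 0.001, 0.01, 0],
  [0.021, 0.001, 0.021, 0],
  [0.032, 0.002, 0.032, 0],
  [0.043, 0.003, 0.043, 0],
  [0.054, 0.004, 0.054, 0],
])

```text
t: 2.95
tool_pos: [0.6076, -0.2799, 0.1494]
tool_rot: [3.139, 0.105, -0.001]
ft_force: [-5.8, -4.1, -1.6]
grip_width: 0.0006
```

Emit:
send_rows([
  [0.01, 0.001, 0.01, 0],
  [0.02, 0.001, 0.02, 0],
  [0.03, 0.002, 0.03, 0],
  [0.038, 0.003, 0.038, 0],
  [0.038, 0.003, 0.038, 0],
])

```text
t: 3.45
tool_pos: [0.6473, -0.2762, 0.1883]
tool_rot: [3.138, 0.107, 0.006]
ft_force: [-0.1, -0.1, -1.5]
grip_width: 0.0007
```

```bash
python3 - <<'E'
from h import *
p,d=ctrl.get_image('side');cv2.imwrite('pics/s2.png',p[40:220,150:400]);
crop('pics/s2.png',0,0,250,180,3,'pics/s2c.png')
print(ctrl.observe()['tool_pos'])
E
```

```text
[ 0.64651347 -0.27609633  0.18718607]
```

View pics/s2c.png

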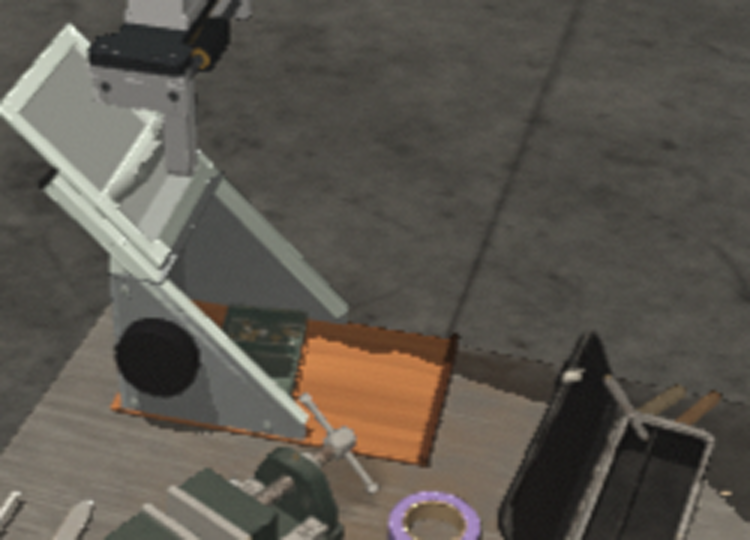

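Emit:
send_rows([
  [-0.02, 0, 0, 0],
  [-0.055, -0.002, 0.005, 0],
  [-0.095, -0.004, 0.01, 0],
  [-0.13, -0.006, 0.015, 0],
  [-0.147, -0.007, 0.017, 0],
])

```text
t: 4.0
tool_pos: [0.4959, -0.2839, 0.2035]
tool_rot: [3.139, 0.104, 0.001]
ft_force: [1.4, 0.1, 1.0]
grip_width: 0.0004
```

```bash
python3 - <<'E'
from h import *
s=ctrl.observe();print(s['tool_pos'],s['t'])
p,d=ctrl.get_image('wrist');cv2.imwrite('pics/w2.png',p);np.save('pics/w2.npy',d)
crop('pics/w2.png',150,0,370,240,2.475,'pics/w2c.png')
c=ctrl.camera_info('wrist');np.savez('pics/w2.npz',**{k:np.array(c[k]) for k in 'KRt'})
E
```

```text
[ 0.49588219 -0.28387405  0.20351846] 4.0
```

View pics/w2c.png

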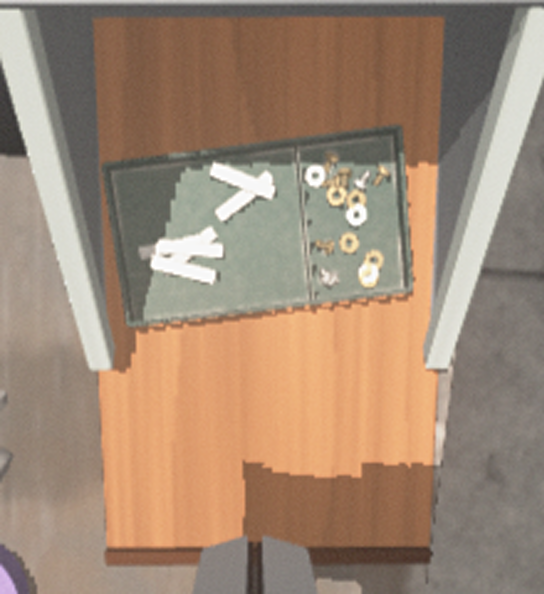

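```bash
python3 - <<'E'
from h import *
f=2.475
C=lambda x,y:(150+x/f,y/f)
q=(.5315,-.2835,.072)
def H(P):
    a,b=np.cos(q[2]),np.sin(q[2]);d=P[:2]-np.array(q[:2]);return np.round([a*d[0]+b*d[1],-b*d[0]+a*d[1]],4)
for n,p,z in[('NL',(131,324),.022),('NR',(411,291),.022),('FR',(403,128),.022),('FL',(105,164),.022),('crossnear',(308,299),.02),('crossfar',(297,147),.02),('stripL',(107,548),.012),('stripR',(430,547),.012),('boardL',(105,450),.006),('boardR',(436,450),.006),('railL',(101,369),.02),('railR',(437,369),.02)]:
    P=ray('wrist',*C(*p),z);print(n,np.round(P,4),H(P))
E
```

```text
NL [ 0.5411 -0.2266  0.022 ] [0.0137 0.0561]
NR [ 0.5641 -0.3521  0.022 ] [ 0.0275 -0.0707]
FR [ 0.6317 -0.3409  0.022 ] [ 0.0958 -0.0644]
FL [ 0.6087 -0.2133  0.022 ] [0.082  0.0644]
crossnear [ 0.5575 -0.3062  0.02  ] [ 0.0243 -0.0245]
crossfar [ 0.6214 -0.2961  0.02  ] [ 0.0888 -0.019 ]
stripL [ 0.4293 -0.2163  0.012 ] [-0.0971  0.0744]
stripR [ 0.4405 -0.3777  0.012 ] [-0.0976 -0.0875]
boardL [ 0.4781 -0.2131  0.006 ] [-0.0482  0.074 ]
boardR [ 0.4889 -0.3762  0.006 ] [-0.0492 -0.0894]
railL [ 0.5195 -0.213   0.02  ] [-0.0069  0.0712]
railR [ 0.5298 -0.3685  0.02  ] [-0.0078 -0.0847]
```

```bash
python3 - <<'E'
from h import *
z=np.load('pics/w2.npz');c=ctrl.camera_info('wrist');s=ctrl.observe()
print(s['tool_pos'],s['tool_rot'])
for k in'Rt':print(np.round(z[k],4).tolist(),np.round(c[k],4).tolist())
print('cam',-z['R'].T@z['t'],-np.array(c['R']).T@c['t'])
R=np.array([[0.076,-0.997,-0.003],[-0.969,-0.075,0.235],[-0.235,-0.015,-0.972]]);print(-R.T@[-.319,.442,.504])
print('bar/top compare', proj('wrist',[.5315,-.2835,.006]))
E
```

```text
[ 0.49477827 -0.28432971  0.20381158] [3.13868339e+00 1.02462337e-01 5.26845248e-04]
[[0.0661, -0.9978, 0.0004], [-0.9694, -0.0641, 0.2371], [-0.2365, -0.0161, -0.9715]] [[0.0661, -0.9978, 0.0004], [-0.9694, -0.0641, 0.2371], [-0.2365, -0.0161, -0.9715]]
[-0.3177, 0.4368, 0.5006] [-0.3177, 0.4368, 0.5006]
cam [ 0.56285557 -0.2809796   0.38290105] [ 0.56285557 -0.2809796   0.38290105]
[ 0.570982 -0.277333  0.385061]
bar/top compare [252.7808234  141.65668723]
```

```bash
python3 - <<'E'
from h import *
s=ctrl.observe();print(s['tool_pos'],s['tool_rot'])
c=ctrl.camera_info('wrist')
p,d=ctrl.get_image('wrist');cv2.imwrite('pics/w3.png',p)
crop('pics/w3.png',150,0,370,240,2.475,'pics/w3c.png')
print('cam',-np.array(c['R']).T@c['t'],np.round(c['R'],4).tolist())
s=ctrl.observe();print(s['tool_pos'],s['tool_rot'])
a=cv2.imread('pics/w2.png').astype(np.float32).mean(2)[0:200,150:370];b=p.astype(np.float32).mean(2)[0:200,150:370]
print(cv2.phaseCorrelate(a,b))
p,d=ctrl.get_image('top');cv2.imwrite('pics/t3.png',p)
crop('pics/t3.png',280,60,390,230,3.5,'pics/t3c.png')
E
```

```text
[ 0.49477827 -0.28432971  0.20381158] [3.13868339e+00 1.02462337e-01 5.26845248e-04]
cam [ 0.56285557 -0.2809796   0.38290105] [[0.0661, -0.9978, 0.0004], [-0.9694, -0.0641, 0.2371], [-0.2365, -0.0161, -0.9715]]
[ 0.49662922 -0.28407528  0.20370148] [3.13866293e+00 1.03355471e-01 1.46591068e-03]
((-0.010865819008785138, -1.109060446463161), 0.949868325805664)
```

View pics/t3c.png

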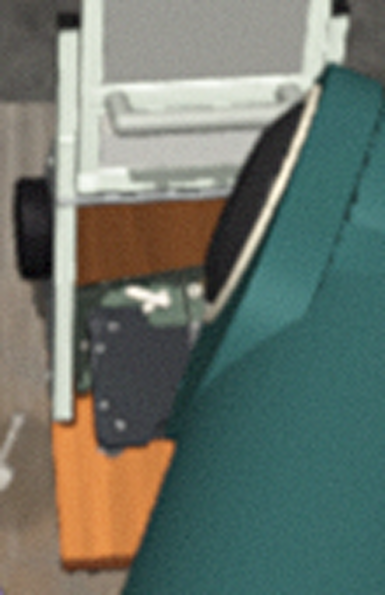

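Emit:
send_rows([
  [0.015, -0.001, -0.035, 0],
  [0.03, -0.002, -0.07, 0],
  [0.045, -0.004, -0.105, 0],
  [0.06, -0.005, -0.135, 0],
  [0.069, -0.0055, -0.15, 0],
])

```text
t: 4.65
tool_pos: [0.5681, -0.2874, 0.0492]
tool_rot: [-3.138, -0.108, 0.003]
ft_force: [-1.2, -0.0, 0.4]
grip_width: 0.0
```

Emit:
send_rows([
  [0, 0, 0, 0],
])

```text
t: 4.75
tool_pos: [0.5679, -0.2873, 0.0497]
tool_rot: [-3.137, -0.109, 0.004]
ft_force: [-1.2, 0.1, 0.2]
grip_width: 0.0
```

```bash
python3 - <<'E'
from h import *
s=ctrl.observe();print(s['tool_pos'],s['tool_rot'])
p,d=ctrl.get_image('wrist');cv2.imwrite('pics/w4.png',p)
crop('pics/w4.png',110,60,410,280,2.5,'pics/w4c.png')
print('tcp proj',proj('wrist',s['tool_pos']))
E
```

```text
[ 0.56787101 -0.28725261  0.04974415] [-3.13729874 -0.10888577  0.00404363]
tcp proj [249.54982639 229.37574746]
```

View pics/w4c.png

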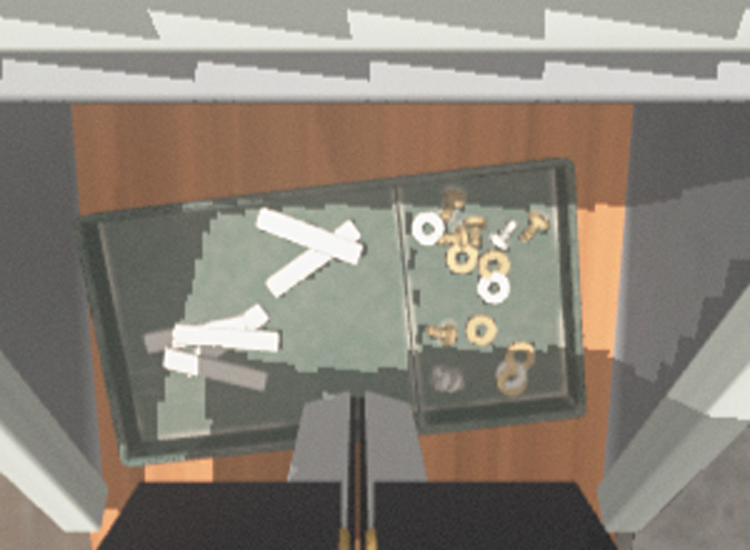

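```bash
python3 - <<'E'
from h import *
s=ctrl.observe();P=np.array(s['tool_pos'])
y=np.array([np.cos(.069+np.pi/2),np.sin(.069+np.pi/2),0]);x=np.array([np.cos(.069),np.sin(.069),0])
for z in(.05,.022,.016):
  for a,b in((0,0),(.008,.0125),(.008,-.0125),(-.008,.0125),(-.008,-.0125)):
    Q=P+a*x+b*y;Q[2]=z;u=proj('wrist',Q);print(z,a,b,np.round((u-[110,60])*2.5))
for n,p,z in[('NL',(125,462),.022),('NR',(582,412),.022),('FR',(572,160),.022),('FL',(80,217),.022),('crossnear',(416,420),.02)]:
    print(n,np.round(ray('wrist',110+p[0]/2.5,60+p[1]/2.5,z),4))
E
```

```text
0.05 0 0 [351. 424.]
0.05 0.008 0.0125 [299. 393.]
0.05 0.008 -0.0125 [403. 393.]
0.05 -0.008 0.0125 [300. 455.]
0.05 -0.008 -0.0125 [402. 455.]
0.022 0 0 [352. 388.]
0.022 0.008 0.0125 [307. 361.]
0.022 0.008 -0.0125 [397. 361.]
0.022 -0.008 0.0125 [307. 415.]
0.022 -0.008 -0.0125 [397. 416.]
0.016 0 0 [352. 382.]
0.016 0.008 0.0125 [308. 355.]
0.016 0.008 -0.0125 [396. 355.]
0.016 -0.008 0.0125 [309. 408.]
0.016 -0.008 -0.0125 [396. 408.]
NL [ 0.5413 -0.2249  0.022 ]
NR [ 0.5654 -0.3524  0.022 ]
FR [ 0.6336 -0.3403  0.022 ]
FL [ 0.61   -0.2131  0.022 ]
crossnear [ 0.559  -0.3066  0.02  ]
```

Emit:
send_rows([
  [0.001, 0.003, -0.008, 0],
  [0.001, 0.003, -0.016, 0],
  [0.001, 0.003, -0.024, 0],
  [0.001, 0.003, -0.03, 0],
  [0.001, 0.003, -0.034, 0],
])

```text
t: 5.3
tool_pos: [0.5681, -0.2858, 0.0178]
tool_rot: [-3.14, -0.106, 0.001]
ft_force: [0.7, -0.8, -0.2]
grip_width: 0.0006
```

```bash
python3 - <<'E'
from h import *
s=ctrl.observe();print(s['tool_pos'],s['ft_force'])
p,d=ctrl.get_image('wrist');cv2.imwrite('pics/w5.png',p)
crop('pics/w5.png',110,60,410,280,2.5,'pics/w5c.png')
E
```

```text
[ 0.56810946 -0.28582308  0.01784967] [ 0.72504478 -0.81633344 -0.18347713]
```

View pics/w5c.png

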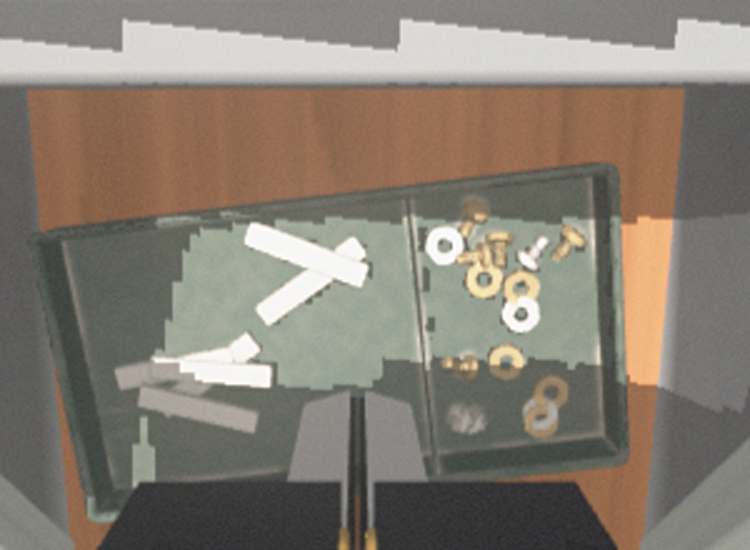

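Emit:
send_rows([
  [-0.004, 0, -0.002, 0],
  [-0.012, -0.001, -0.003, 0],
  [-0.022, -0.0015, -0.003, 0],
  [-0.032, -0.002, -0.003, 0],
  [-0.042, -0.003, -0.003, 0],
])

```text
t: 5.85
tool_pos: [0.5252, -0.289, 0.0156]
tool_rot: [3.14, 0.106, -0.0]
ft_force: [-0.1, -0.1, 0.1]
grip_width: 0.0007
```

Emit:
send_rows([
  [-0.008, -0.0005, 0, 0],
  [-0.014, -0.001, 0, 0],
  [-0.018, -0.001, 0, 0],
])

```text
t: 6.15
tool_pos: [0.5079, -0.29, 0.0156]
tool_rot: [3.14, 0.106, 0.0]
ft_force: [0.4, -0.3, -0.4]
grip_width: 0.0004
```

```bash
python3 - <<'E'
from h import *
s=ctrl.observe();print(s['tool_pos'],s['ft_force'])
p,d=ctrl.get_image('wrist');cv2.imwrite('pics/w6.png',p)
crop('pics/w6.png',110,60,410,280,2.5,'pics/w6c.png')
E
```

```text
[ 0.50789984 -0.28998219  0.01557179] [ 0.3835745  -0.29113205 -0.40452398]
```

View pics/w6c.png

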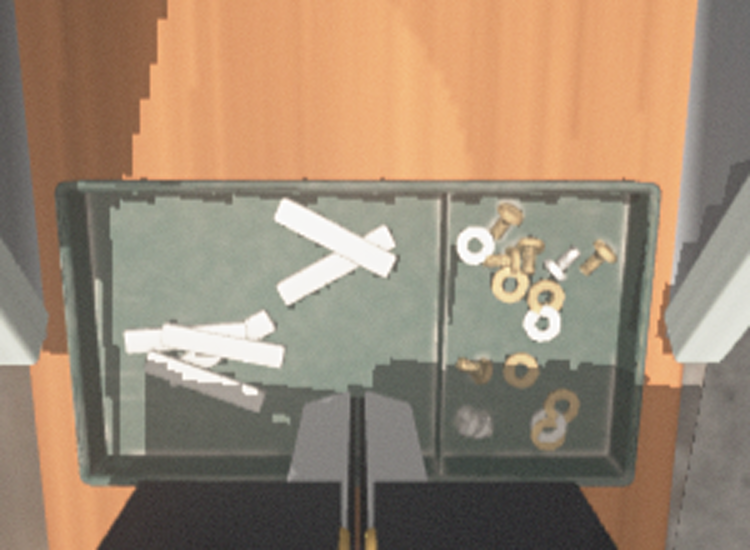

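Emit:
send_rows([
  [-0.01, -0.0007, 0, 0],
  [-0.021, -0.0015, 0, 0],
  [-0.032, -0.002, 0, 0],
  [-0.043, -0.003, 0, 0],
  [-0.05, -0.0035, 0, 0],
])

```text
t: 6.7
tool_pos: [0.457, -0.2935, 0.0154]
tool_rot: [-3.14, -0.105, 0.001]
ft_force: [0.1, -0.4, -0.1]
grip_width: 0.0005
```

Emit:
send_rows([
  [-0.003, 0, 0, 0],
  [-0.006, 0, 0, 0],
  [-0.008, 0, 0, 0],
])

```text
t: 7.0
tool_pos: [0.4505, -0.2932, 0.0155]
tool_rot: [3.14, 0.107, 0.0]
ft_force: [1.1, -0.0, 1.1]
grip_width: 0.0007
```

```bash
python3 - <<'E'
from h import *
s=ctrl.observe();print(s['tool_pos'],s['ft_force'])
p,d=ctrl.get_image('side');cv2.imwrite('pics/s7.png',p)
crop('pics/s7.png',155,55,355,225,4,'pics/s7c.png')
p,d=ctrl.get_image('wrist');cv2.imwrite('pics/w7.png',p)
E
```

```text
[ 0.45049563 -0.29324838  0.01548985] [ 1.12320123 -0.03267556  1.07841385]
```

View pics/s7c.png

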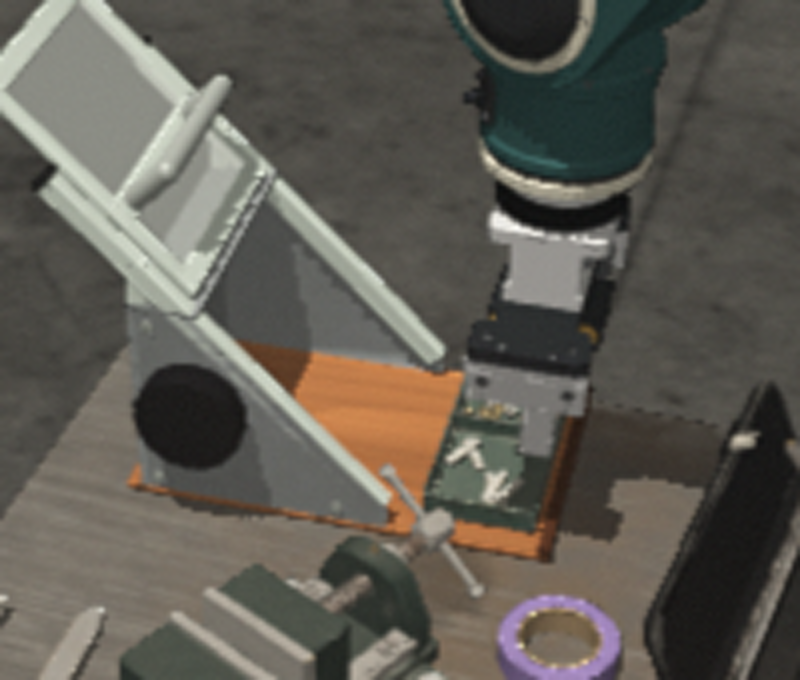

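View pics/w7.png

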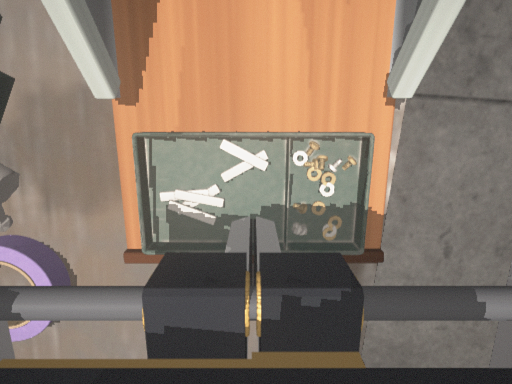

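Emit:
send_rows([
  [-0.002, 0, 0, 0],
  [-0.004, 0, 0, 0],
  [-0.004, 0, 0, 0],
])

```text
t: 7.4
tool_pos: [0.4466, -0.2932, 0.0155]
tool_rot: [-3.14, -0.107, -0.001]
ft_force: [1.2, 0.3, -0.2]
grip_width: 0.0005
```

Emit:
send_rows([
  [-0.001, 0, 0, 0],
  [-0.002, 0, 0, 0],
  [-0.002, 0, 0, 0],
])

```text
t: 7.7
tool_pos: [0.4453, -0.2933, 0.0158]
tool_rot: [3.139, 0.107, 0.003]
ft_force: [6.4, 1.2, -0.1]
grip_width: 0.0
```

Emit:
send_rows([
  [0, 0, 0, 0],
  [0, 0, 0, 0],
  [0.001, 0, 0, 0],
  [0.004, 0, 0, 0],
  [0.004, 0, 0.006, 0],
])

```text
t: 8.2
tool_pos: [0.448, -0.293, 0.021]
tool_rot: [-3.139, -0.107, 0.002]
ft_force: [-0.5, 0.8, 0.3]
grip_width: 0.0008
```

Emit:
send_rows([
  [0, 0, 0.02, 0],
  [0, 0, 0.055, 0],
  [0, 0, 0.095, 0],
  [0, 0, 0.135, 0],
  [0, 0, 0.17, 0],
])

```text
t: 8.7
tool_pos: [0.448, -0.2933, 0.1939]
tool_rot: [3.139, 0.106, 0.001]
ft_force: [-0.4, -0.0, 0.2]
grip_width: 0.0006
```

Emit:
send_rows([
  [0.01, 0.001, 0.03, 0],
  [0.025, 0.002, 0.06, 0],
  [0.035, 0.003, 0.08, 0],
  [0.04, 0.003, 0.08, 0],
])

```text
t: 9.1
tool_pos: [0.4897, -0.2904, 0.2744]
tool_rot: [3.138, 0.107, 0.005]
ft_force: [-0.7, -0.1, -0.1]
grip_width: 0.0002
```

```bash
python3 - <<'E'
from h import *
s=ctrl.observe();print(s['tool_pos'],s['ft_force'],s['t'])
p,d=ctrl.get_image('wrist');cv2.imwrite('pics/w8.png',p)
p,d=ctrl.get_image('side');cv2.imwrite('pics/s8.png',p)
crop('pics/s8.png',155,35,355,205,4,'pics/s8c.png')
E
```

```text
[ 0.48969023 -0.29044228  0.27442104] [-0.65695769 -0.0866672  -0.09094928] 9.1
```

View pics/w8.png

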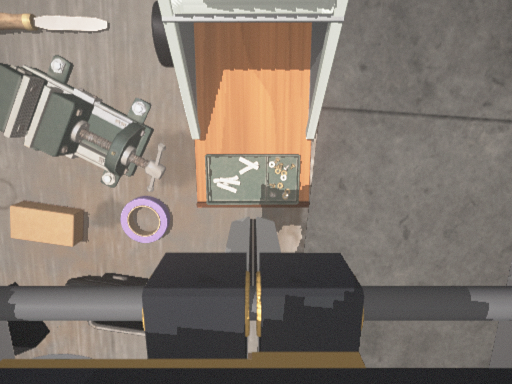

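View pics/s8c.png

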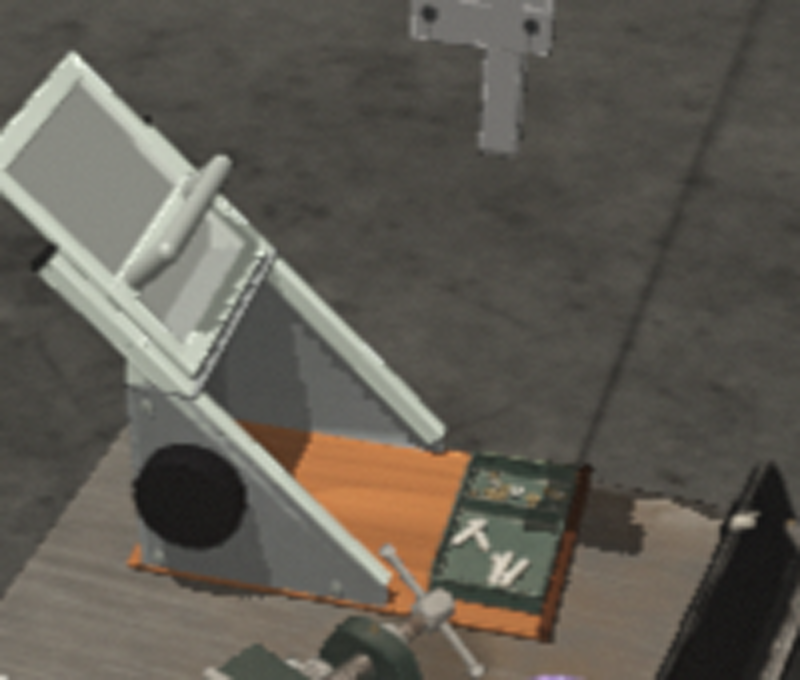

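```bash
python3 - <<'E'
from h import *
q=(.528,-.288,.068)
def W(X):
    a,b=np.cos(q[2]),np.sin(q[2]);return np.array([q[0]+a*X[0]-b*X[1],q[1]+b*X[0]+a*X[1],X[2]])
for s in(.15,.16,.165,.17,.18):
    k=s*.7071;L=[proj('side',W((.016+k,y,.091+k))) for y in(.05,0,-.05)]
    print(s,np.round(W((.016+k,0,.091+k)),4),[np.round((l-[155,35])*4) .tolist() for l in L])
p,d=ctrl.get_image('side')
for x,y in[(165,232),(180,218),(195,200),(205,187)]:print(np.round(pt('side',d,155+x/4,35+y/4),4))
E
```

```text
0.15 [ 0.6498 -0.2797  0.1971] [[189.0, 276.0], [216.0, 231.0], [241.0, 189.0]]
0.16 [ 0.6568 -0.2792  0.2041] [[176.0, 263.0], [204.0, 218.0], [230.0, 177.0]]
0.165 [ 0.6604 -0.279   0.2077] [[169.0, 256.0], [198.0, 212.0], [224.0, 171.0]]
0.17 [ 0.6639 -0.2787  0.2112] [[163.0, 250.0], [191.0, 206.0], [218.0, 165.0]]
0.18 [ 0.6709 -0.2783  0.2183] [[150.0, 237.0], [179.0, 193.0], [206.0, 152.0]]
[ 0.6631 -0.2387  0.2165]
[ 0.6586 -0.2502  0.22  ]
[ 0.6604 -0.2765  0.2169]
[ 0.6599 -0.2906  0.2178]
```

Emit:
send_rows([
  [0.035, 0.002, 0, 0],
  [0.075, 0.005, 0, 0],
  [0.115, 0.007, 0, 0],
  [0.155, 0.01, 0, 0],
  [0.177, 0.011, 0, 0],
])

```text
t: 9.75
tool_pos: [0.6668, -0.2782, 0.2692]
tool_rot: [-3.138, -0.108, 0.004]
ft_force: [0.4, -0.4, -0.1]
grip_width: 0.0003
```

Emit:
send_rows([
  [0, 0, -0.01, 0],
  [0, 0, -0.025, 0],
  [0, 0, -0.038, 0],
  [0, 0, -0.044, 0],
])

```text
t: 10.15
tool_pos: [0.6638, -0.2796, 0.2253]
tool_rot: [-3.139, -0.105, 0.004]
ft_force: [-0.4, -0.0, -0.0]
grip_width: 0.0008
```

```bash
python3 - <<'E'
from h import *
s=ctrl.observe();print(s['tool_pos'],s['ft_force'],s['t'])
p,d=ctrl.get_image('side');cv2.imwrite('pics/s9.png',p)
crop('pics/s9.png',155,15,305,135,5,'pics/s9c.png')
E
```

```text
[ 0.66378    -0.27962557  0.22531173] [-0.39113309 -0.04946841 -0.01618861] 10.15
```

View pics/s9c.png

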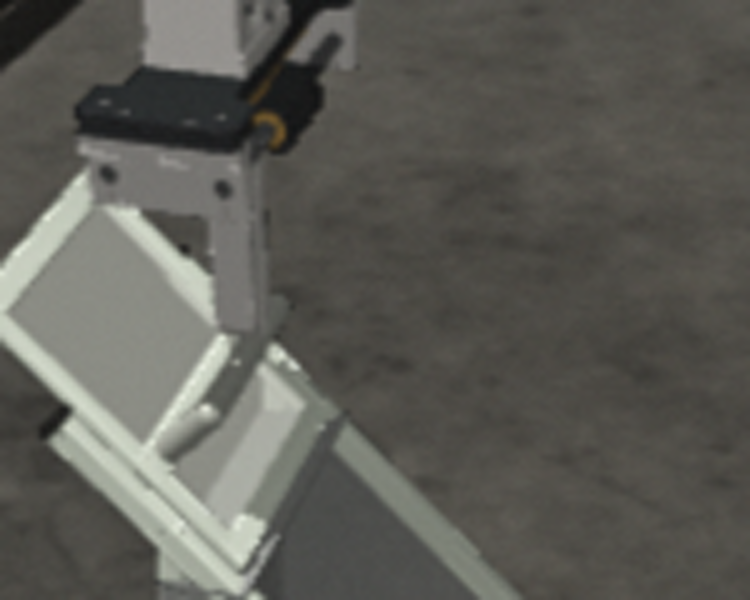

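Emit:
send_rows([
  [0, 0, -0.004, 0],
  [-0.001, 0, -0.008, 0],
  [-0.006, 0, -0.014, 0],
  [-0.013, -0.001, -0.021, 0],
])

```text
t: 10.6
tool_pos: [0.6524, -0.2804, 0.2071]
tool_rot: [3.139, 0.106, 0.002]
ft_force: [-1.2, 2.0, 5.6]
grip_width: 0.0005
```

Contact and moving; continue.

Emit:
send_rows([
  [-0.009, -0.0006, -0.009, 0],
  [-0.018, -0.0012, -0.018, 0],
  [-0.027, -0.002, -0.027, 0],
  [-0.036, -0.0025, -0.036, 0],
])

```text
t: 11.0
tool_pos: [0.6161, -0.2828, 0.1708]
tool_rot: [3.139, 0.106, 0.002]
ft_force: [-0.9, 0.1, 4.0]
grip_width: 0.0006
```

Emit:
send_rows([
  [-0.009, -0.0006, -0.009, 0],
  [-0.018, -0.0012, -0.018, 0],
  [-0.027, -0.002, -0.027, 0],
  [-0.034, -0.0025, -0.034, 0],
])

```text
t: 11.4
tool_pos: [0.5815, -0.2853, 0.136]
tool_rot: [-3.14, -0.106, 0.0]
ft_force: [-1.7, 0.9, 2.1]
grip_width: 0.0005
```

```bash
python3 - <<'E'
from h import *
s=ctrl.observe();print(s['tool_pos'],s['ft_force'],s['t'])
p,d=ctrl.get_image('side');cv2.imwrite('pics/s10.png',p)
crop('pics/s10.png',155,35,355,205,4,'pics/s10c.png')
E
```

```text
[ 0.58150853 -0.28532908  0.13595577] [-1.74199472  0.88026104  2.13143834] 11.4
```

View pics/s10c.png

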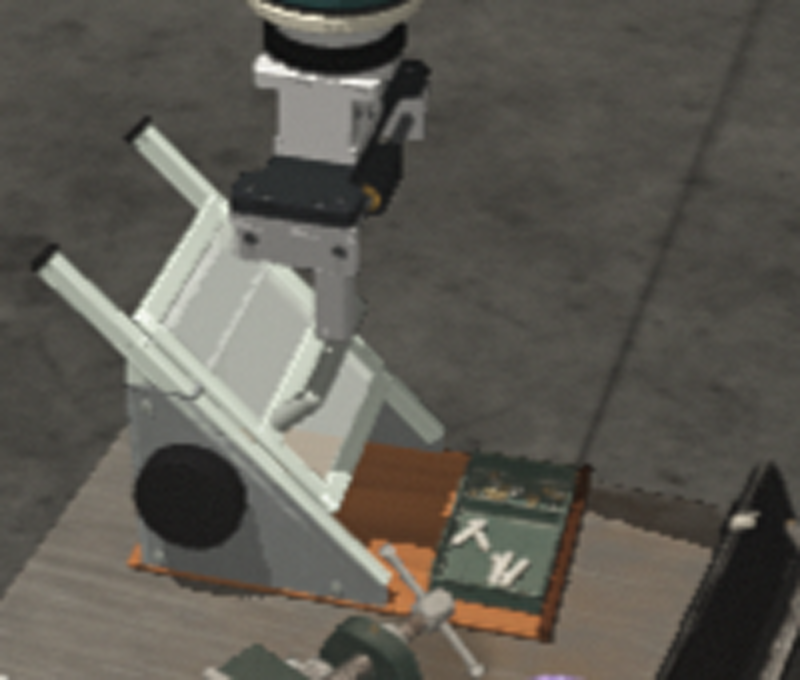

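Emit:
send_rows([
  [-0.009, -0.0006, -0.009, 0],
  [-0.018, -0.0012, -0.018, 0],
  [-0.026, -0.002, -0.026, 0],
  [-0.033, -0.0025, -0.033, 0],
])

```text
t: 11.85
tool_pos: [0.5484, -0.2879, 0.1025]
tool_rot: [-3.14, -0.106, 0.001]
ft_force: [-0.3, 0.1, 0.8]
grip_width: 0.0004
```

Emit:
send_rows([
  [-0.003, 0, -0.003, 0],
  [-0.003, 0, -0.005, 0],
  [-0.003, 0, -0.005, 0],
])

```text
t: 12.15
tool_pos: [0.5463, -0.2879, 0.0986]
tool_rot: [3.14, 0.106, -0.001]
ft_force: [-1.4, 0.4, 2.7]
grip_width: 0.0005
```

Emit:
send_rows([
  [0, 0, -0.002, 0],
  [0, 0, -0.003, 0],
  [0, 0, -0.003, 0],
])

```text
t: 12.45
tool_pos: [0.5468, -0.288, 0.0977]
tool_rot: [3.139, 0.106, 0.001]
ft_force: [-14.6, 5.7, 34.8]
grip_width: 0.0003
```

Hard stop: shut. Retreat up and look.

Emit:
send_rows([
  [0, 0, 0.005, 0],
  [0, 0, 0.02, 0],
  [0, 0, 0.05, 0],
  [-0.01, 0, 0.09, 0],
  [-0.04, 0, 0.12, 0],
])

```text
t: 12.95
tool_pos: [0.5082, -0.2871, 0.2182]
tool_rot: [3.139, 0.11, 0.004]
ft_force: [-0.5, -0.5, -0.1]
grip_width: 0.0004
```

Emit:
send_rows([
  [-0.01, 0, 0.01, 0],
  [-0.01, 0, 0.01, 0],
  [-0.01, 0, 0.01, 0],
])

```text
t: 13.25
tool_pos: [0.4968, -0.2875, 0.2249]
tool_rot: [-3.139, -0.107, 0.0]
ft_force: [-0.4, -0.6, -0.3]
grip_width: 0.0005
```

```bash
python3 - <<'E'
from h import *
s=ctrl.observe();print(s['tool_pos'],s['ft_force'],s['t'])
p,d=ctrl.get_image('side');crop0=p
cv2.imwrite('pics/s11.png',p);crop('pics/s11.png',155,55,355,225,4,'pics/s11c.png')
p,d=ctrl.get_image('wrist');cv2.imwrite('pics/w11.png',p)
for x,y in[(400,310),(385,345),(370,375)]:print('bar',np.round(pt('side',ctrl.get_image('side')[1],155+x/4,55+y/4),4))
f=[]
E
```

```text
[ 0.4967841  -0.28753387  0.22486062] [-0.42709122 -0.60017197 -0.30584417] 13.25
bar [ 0.5419 -0.3009  0.0956]
bar [ 0.5393 -0.2627  0.0965]
bar [ 0.5391 -0.2331  0.0955]
```

View pics/s11c.png

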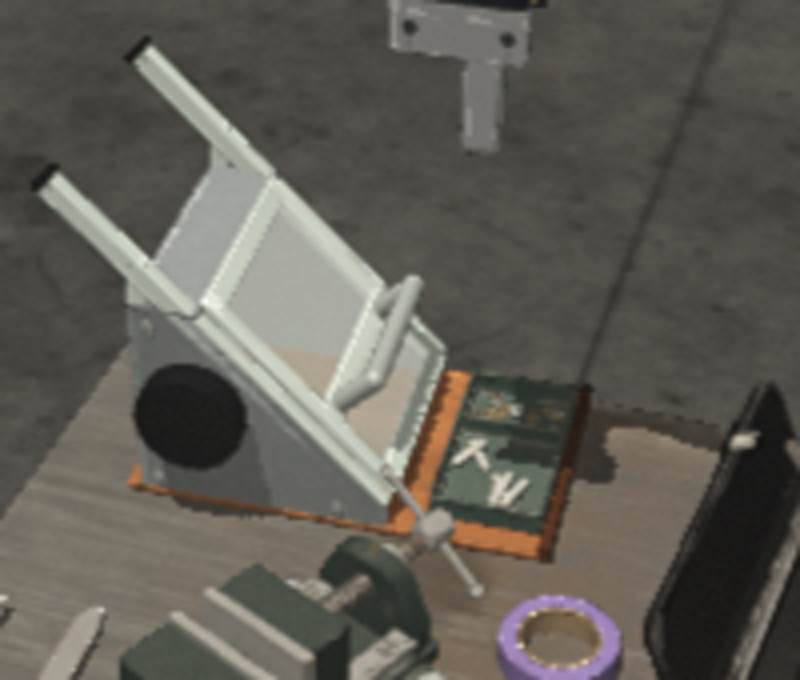

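View pics/w11.png

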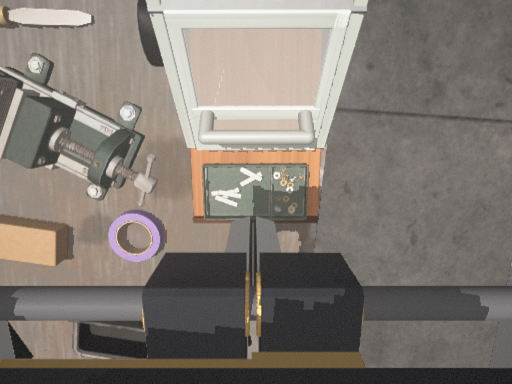

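```bash
python3 -c "
from bench import ctrl
print(ctrl.sign_off(), ctrl.observe()['t'])"
```

```text
the job is handed in; nothing more can be done
the job is handed in; nothing more can be done
```

The job is done and handed in, at about 13.5 s of robot time; the hand-in gave no verdict.

- **Sash up:** I pushed it up by its bar to about 0.165 m. It stayed there on its own while I worked on the tray.
- **Tray:** I put the shut fingers behind its front wall and slid it out. It straightened as it came, and I stopped when it touched the strip (6 N).
- **Sash down:** I pressed on top of the bar until it hit a firm stop at about 35 N. I then moved the arm well clear.

**Last checks:**
- In the side picture the sash looks as it did shut at the start, with the bar's depth readings within about 2 mm of before.
- The tray lies flat against the strip and within a few millimetres of the board's centre line.
- The tape shows no sign of having moved in the pictures, and nothing went near the cork. I did not measure either again.
- The force on the tool was near zero.

**What disagreed:**
- The camera estimates of the hood's position differed by about 5 mm, and by up to 9 mm sideways. I relied on the wrist view and on feeling contact instead.
- The first sideways push on the bar jammed briefly, at about 35 N sideways and 27 N vertically. Pushing along the slope freed it.

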